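# Turn the block for its second datum line and hold the marking gauge at the set flag

### The arm

A 6-joint arm with a two-finger parallel gripper is mounted at the origin on a cart in front of the work surface, level with it; the furniture and walls round the work are solid. World frame = base frame: x ahead of the robot, y to its left, z up, the work surface at z = 0. Lengths are in m, angles in degrees, forces in N, time in s.
With the tool pointing down it reaches from about 0.25 to 0.725 m from the base axis. Payload 9.7 kg.
Tool frame: the origin (TCP) lies between the finger pads; the fingertips stand 11 mm ahead of it and the grasp point (between the pads) lies 8 mm behind it; y points along the fingers, x is the direction in which the jaws open and shut, and the axes are right-handed (so a half turn about y gives the same grasp; the last joint's range is limited). The gripper opens to 85 mm and grips with 20 to 120 N. Pads are 22 mm wide; open, the fingers measure 114 mm over their backs; the gripper's body (76 mm by 85 mm) begins 54 mm behind the grasp point. The pads swing forward as they close: fully open they stand 13 mm farther back than shut.
Start: joints at [-64.114, 4.979, 10.078, 95.1, 0, 90], TCP at [0.24, -0.495, 0.242] pointing down, gripper open.
Joint ranges: [-179.16, 179.16], [-48.56, 103.87], [-65.8, 70.77], [-126.05, 130.52], [-82.76, 87.17], [-180, 180]. Speed limits (degrees/s): [127.2, 127.2, 147.25, 180, 180, 180].

### API

Orientations are given as [roll, pitch, yaw] about the fixed x, y, z axes, in that order (R = Rz(yaw) Ry(pitch) Rx(roll)).
In Python, from workcell import bot, vision gives the robot as it stands. The module is installed in compiled form; this text tells all that it offers.
- The arm moves only by the shell command python3 -m crank 'ROWS' [OPENING] [FORCE]. ROWS is text: rows parted by semicolons, each of 6 numbers parted by spaces: the shift along the tool's x, y, z in m, then the turn, a rotation vector about the tool's x, y, z in rad. A call has 1 to 8 rows; each row is the pose to reach, as a shift and turn from the pose commanded when the call began, along the tool's axes at that moment; what a row does not reach only later rows make up. A row lasts 1/10 s, in which the tool goes at most 50 mm and 8.59 degrees, less where a joint would pass 70% of its speed; a pose out of reach is approached as far as the arm can. A call with a gripper value outside its range is refused whole. OPENING is the gripper's target within -1 to 1 (shut at 1, half-way at 0, fully open at -1), set as the call begins (- or left out, the last holds). The fingers move at their own pace and stop on an object; FORCE is the grip in N (left out, the last holds). Time passes only in rows, so rows that repeat a pose let the fingers close. It gives the time, the measured TCP pose, the force and the opening at its end, in the units of the state.
- bot.get_obs(): the state, without advancing time (a new reading comes with each control period).
- vision.camera(name): name is "side" or "top"; returns the picture (480x640x3 uint8, red, green, blue); there is no depth.
- vision.get_calibration(name): a dict with "fx", "fy", "cx", "cy" (pixels), "rvec" (rotation vector, rad) and "tvec" (3), from world to camera coordinates, as OpenCV has them. Camera axes: x right, y down, z forward; pixel columns grow to the right and rows downward; lengths in m; the calibration is good to about 2 mm. A picture is of the moment at which its call begins. get_calibration takes no time and is no camera call.
- bot.job_done(): hands the job in, once; it reports no verdict.
The state is a dict: "time": time; "q": joint angles; "qd": joint speeds; "joint_efforts": joint torques, N m; "ee_pos": TCP position; "tcp_rot": TCP orientation; "wrist_force": force on the tool from outside, world axes, zero at the start; "torque": the same for the moment, N m; "opening": finger opening in m.
Only numpy, scipy, OpenCV 4.12 (cv2) and the standard library are available. Lean on these libraries where they do the work, as an engineer would, in place of code of your own. Each camera call takes 0.05 s, during which the arm holds its last target. There are 200 camera calls.

### The job

One line has been scribed on the blued block; get it ready for the second. Turn the block a quarter turn so that its yellow-marked face lies flat against the gauge's fence, slide it fully home against the fence and the two dowel pins and let go of it; then squeeze the marking gauge's head together with its orange lock button, pull the spring-loaded arm out until the front edge of its blade stands at the white line of the red flag, and finish while still holding it there with the button squeezed, so that I can scribe along the blade. Leave the other things on the bench alone.

Things in the scene. Friction and masses are not known exactly. Their poses are not given: they have to be found in the camera images.
- station: Marking gauge screwed to the bench: grey base 116 x 214 x 12 mm (x -46..70, y -86..128 mm in its frame, top z = 12). Origin on the bench under the fence's face and the arm's slide axis; z up, x 0.36 to 0.58 rad to the right of straight ahead of the robot. Dimensions below are in this frame. The arm extends along -y; its collar (30 mm wide) begins at y = 40 mm, top z = 79
- fence (a point): Middle of the fence's locating face, a plane at y = 0 that looks to -y, at z = 16 mm. The fence is a low steel bar, x -39..31, y 0..12, z 12..20 mm. Room note: a white tower fan stands on the floor at the robot's left, top z = 0.23 m, nearest corner at x = 0.16, y = 0.15 m of the robot's frame; an arm whose shoulder sticks out to the left must stay turned right and may have to lean its tool
- dowels (a point): Midway between the two upright steel dowel pins (8 mm across, z 12..20 mm, at x = 29, y = -10 and -40 mm), on the plane x = 25 mm that touches their near sides; z = 16 mm
- nest (a point): Spot on the bed (x = 0, y = -25, z = 12 mm) where the centre of the block's underside stands when the block is fully home against the fence and both pins; axes as the station's. The arm's parked blade edge is 4 mm behind the fence face (y = 4), z 42..45 mm, so fingers on the seated block are best put on its two faces that look along x
- work_block: Loose aluminium block 50 x 50 x 26 mm, about 0.16 kg, with a 20 mm bore, top blued, lying on the bed. Origin at the centre of its underside, z up. A bright line is scribed on the top 10 mm from its +y edge; its +x face (and the top edge above it) has a yellow paint mark. At the start its +y face looks roughly towards the fence (turned 0 to 0.3 rad left), 20 to 30 mm from it, clear of the pins
- yellow_face (a point): Centre of the block's yellow-marked face, 25 mm from the block's centre along its +x and 13 mm above its underside; when the block is home this point is at x = 0, y = 0, z = 25 mm in the station's frame
- gauge_arm (a joint): How far the telescoping arm is pulled out (m): 0 parked and latched, up to 0.056; it moves straight along the station's -y. A spring pulls it back with 3 N (parked) to 5 N (out); while the button is not squeezed the parked arm stays latched
- head_grip (a point): Middle (z = 66 mm) of the arm's blue head, 34 mm along x, 24 mm along y, z 45..83 mm. Its flat rear face is 17 mm from here along +x, the unpressed button's face 25 mm along -x. Grasp it from above, fingers closing along x, one on the button and one on the rear face
- lock_button (a joint): How far the orange lock button is pressed in (m): 0 free, 0.005 fully in; the latch lets go from 0.004. Pressing it fully takes 7 N, so a grip of 15 to 30 N holds it in
- button_face (a point): Centre of the outer face of the orange lock button, 17 mm across, at z = 66 mm on the head's -x side; it is pressed along the station's +x
- blade_edge (a point): Front (-y) edge of the steel blade under the head, at its end beside the scale; moves with the arm, 18 mm ahead (-y) of head_grip. Blade: x -32..57 mm, 22 mm deep in y, z 42..45 mm, so finger tips at the head must stay above z = 47. It clears the seated block's top (z = 38) by 4 mm
- flag_line (a point): White line on the red flag clipped over the scale rail (rail x 52..66, y -60..34, top z = 38 mm), z = 40 mm, somewhere from y = -10 to -44 mm. The blade passes over it without touching. The arm is at the mark when blade_edge and flag_line have the same y in the station's frame
- hammer: Bystander, to be left alone: ball-pein hammer with red and black handle, 253 mm, on the bench; origin under its middle
- tape_measure: Bystander, to be left alone: yellow tape measure 71 x 96 x 37 mm, on the bench; origin under its middle
- flat_file: Bystander, to be left alone: flat file with black handle, 215 mm, on the bench; origin under its middle
- caliper: Bystander, to be left alone: steel caliper 222 mm long, on the bench; origin under its middle
- scriber: Bystander, to be left alone: thin steel scriber 114 mm long, on the bench; origin under its middle
- pliers: Bystander, to be left alone: pliers with black handles, 153 mm, on the bench; origin under its middle
- marker: Bystander, to be left alone: black and red marker, 133 mm, on the bench; origin under its middle
- oil_bottle: Bystander, to be left alone: white oil bottle with grey spout, 45 mm across, 140 mm high, on the bench; origin under its middle

How it is judged (in metres and radians):
On the way, in this order (a step that is already met when the one before it is completed fails the run):
1. the block lies home in the nest with its yellow face on the fence, let go of, the arm still parked (y of yellow_face in the frame of station between -0.0025 and 0.0025 m and y of work_block in the frame of nest between -0.0025 and 0.0025 m and x of work_block in the frame of nest between -0.0025 and 0.0025 m and z of work_block in the frame of nest between -0.002 and 0.002 m and angle between the x axis of work_block and the y axis of station, either way round below 0.05 rad and angle between work_block's own z axis and vertical below 0.05 rad and contact force between the fingers and work_block below 0.1 N and value of joint gauge_arm below 0.004 m), for 0.2 s.
2. the lock button is squeezed in with the arm still parked (value of joint lock_button above 0.004 m and value of joint gauge_arm below 0.008 m), for 0.05 s.
3. the arm is pulled out to the flag (y of blade_edge in the frame of flag_line between -0.0025 and 0.0025 m), for 0.2 s.
At the end, for the whole second after the job is handed in: The gripper still holds the gauge head at rest, button pressed at least 4 mm, fingers pressing over 4 N, blade edge within 2.5 mm of the flag's line; the block lies flat and let go, yellow face on the fence, within 2.5 mm of home and 0.05 rad of square (all of step 3 and velocity of joint gauge_arm between -0.005 and 0.005 m/s and value of joint lock_button above 0.004 m and contact force between the fingers and station above 4 N and y of yellow_face in the frame of station between -0.0025 and 0.0025 m and y of work_block in the frame of nest between -0.0025 and 0.0025 m and x of work_block in the frame of nest between -0.0025 and 0.0025 m and z of work_block in the frame of nest between -0.002 and 0.002 m and angle between the x axis of work_block and the y axis of station, either way round below 0.05 rad and angle between work_block's own z axis and vertical below 0.05 rad and contact force between the fingers and work_block below 0.1 N); the arm keeps its last pose, push and grip.
It fails at once if a bystander is shoved more than 20 mm (distance of any of hammer, tape_measure, flat_file, caliper, scriber, pliers, marker, oil_bottle from where it was at the start of the episode above 0.02 m).
It also fails if it takes over 42 s, if anything falls off the work surface, if the arm or the gripper's body presses on something with over 40 N, if the wrist force passes 120 N, or if a joint passes its speed limit or range.

## Working session

There is one attempt and no reset: what is moved stays moved. The work goes in short steps, Python scripts to look and compute and a shell command to move; the robot and the scene stay as the last step left them, time stands still between calls to the robot, and variables do not carry over. Pictures are saved under pics/ and viewed, about 8 in all and at most 12, crops included, and the job is handed in when it is done.

```bash
mkdir -p pics
cat > h.py <<'E'
import numpy as np, cv2
from workcell import bot, vision
from scipy.spatial.transform import Rotation as R
def snap(n,f):
    im=vision.camera(n)[:,:,::-1].copy(); cv2.imwrite('pics/'+f,im); return im
def ray(n,uv):
    c=vision.get_calibration(n); Rm=cv2.Rodrigues(np.array(c['rvec'],float))[0]; t=np.array(c['tvec'],float).ravel()
    uv=np.atleast_2d(uv).astype(float)
    d=np.c_[(uv[:,0]-c['cx'])/c['fx'],(uv[:,1]-c['cy'])/c['fy'],np.ones(len(uv))]@Rm
    return -Rm.T@t,d
def onz(n,uv,z):
    o,d=ray(n,uv); return o+d*((z-o[2])/d[:,2])[:,None]
def proj(n,P):
    c=vision.get_calibration(n); K=np.array([[c['fx'],0,c['cx']],[0,c['fy'],c['cy']],[0,0,1.]])
    return cv2.projectPoints(np.atleast_2d(np.array(P,float)),np.array(c['rvec'],float),np.array(c['tvec'],float),K,None)[0][:,0]
def tri(a,ua,b,ub):
    o1,d1=ray(a,ua);o2,d2=ray(b,ub);d1=d1[0];d2=d2[0]
    s=np.linalg.lstsq(np.c_[d1,-d2],o2-o1,rcond=None)[0]
    p,q=o1+s[0]*d1,o2+s[1]*d2; return (p+q)/2,np.linalg.norm(p-q)
E
python3 - <<'E'
from h import *
for n in('top','side'):
    snap(n,n+'0.png'); c=vision.get_calibration(n); print(n,c, ray(n,[[320,240]]))
print(bot.get_obs())
E
```

```text
top {'fx': 525.13120194259, 'fy': 525.13120194259, 'cx': 309.96699300726743, 'cy': 238.2540125707779, 'rvec': array([ 2.2048357 , -2.16388828,  0.08838853]), 'tvec': array([-0.05277921,  0.49703412,  1.08825407])} (array([ 0.41321993, -0.03943691,  1.1233074 ]), array([[ 0.07353945, -0.02279199, -0.99722042]]))
side {'fx': 451.8728603943254, 'fy': 451.8728603943254, 'cx': 309.205361727662, 'cy': 242.3820513220762, 'rvec': array([ 0.04787976, -2.83284379,  1.28649732]), 'tvec': array([0.48701769, 0.0830877 , 0.96179354])} (array([0.44941957, 0.68845367, 0.70227503]), array([[ 0.0161913 , -0.75660294, -0.65413171]]))
{'time': 0.1, 'q': array([-6.41156845e+01,  5.00666885e+00,  1.00396424e+01,  9.51000525e+01,
        2.16835090e-03,  9.00002684e+01]), 'qd': array([ 0.01612704, -0.05874106,  0.08728706, -0.02763367, -0.0883213 ,
       -0.08083921]), 'joint_efforts': array([ 1.78709150e-03, -5.21561158e+01,  4.65653765e+01,  1.59619987e-02,
        8.72373380e-05, -1.84188400e-05]), 'ee_pos': array([ 0.24003009, -0.49464328,  0.24167205]), 'tcp_rot': array([-8.99978320e+01,  6.70789270e-02, -6.41159529e+01]), 'wrist_force': array([-0.76351324,  0.53898742, -0.09690079]), 'torque': array([-0.01234765,  0.03829603,  0.06970239]), 'opening': 0.08506917554100477}
```

View pics/top0.png

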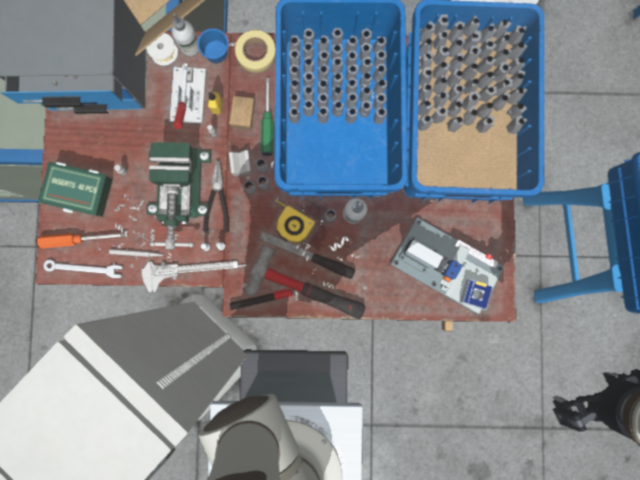

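View pics/side0.png

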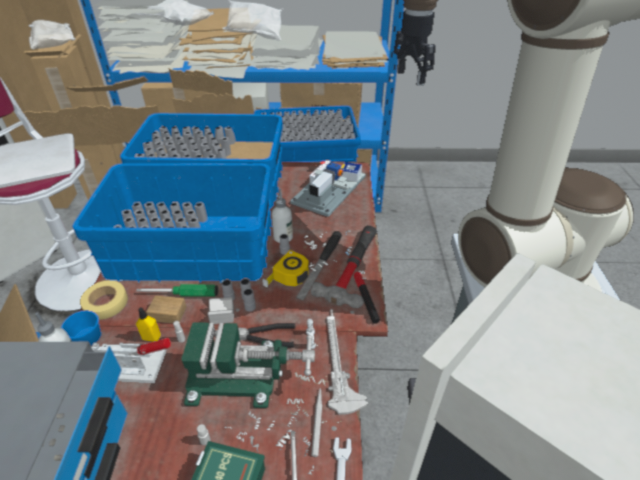

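The top view shows the gauge at about (450,265) px and the block at (478,292). The side view shows the gauge at about (332,185). Next I'll take enlarged crops.

Run:
```python
import cv2,numpy as np
a=cv2.imread('pics/top0.png')[210:320,380:515]; b=cv2.imread('pics/side0.png')[150:220,285:375]
a=cv2.resize(a,None,fx=5.9,fy=5.4,interpolation=cv2.INTER_CUBIC) if 0 else cv2.resize(a,None,fx=5,fy=5,interpolation=cv2.INTER_CUBIC)
b=cv2.resize(b,None,fx=7,fy=7,interpolation=cv2.INTER_CUBIC)
cv2.imwrite('pics/tc.png',a);cv2.imwrite('pics/sc.png',b)
```

```text
(no output)
```

View pics/tc.png

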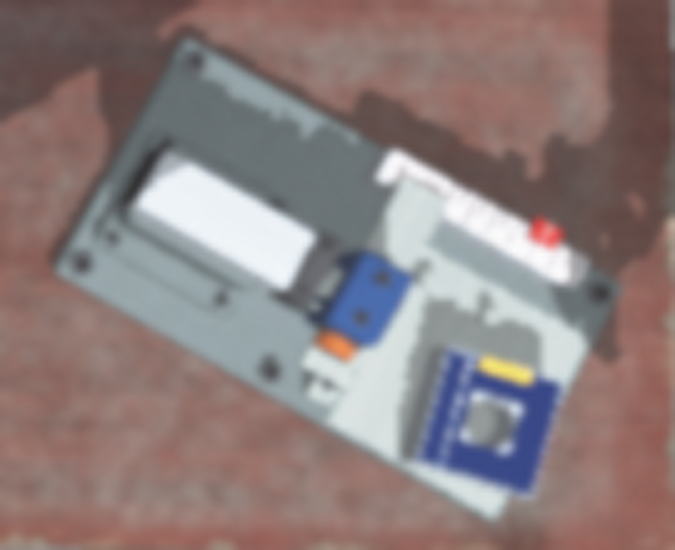

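View pics/sc.png

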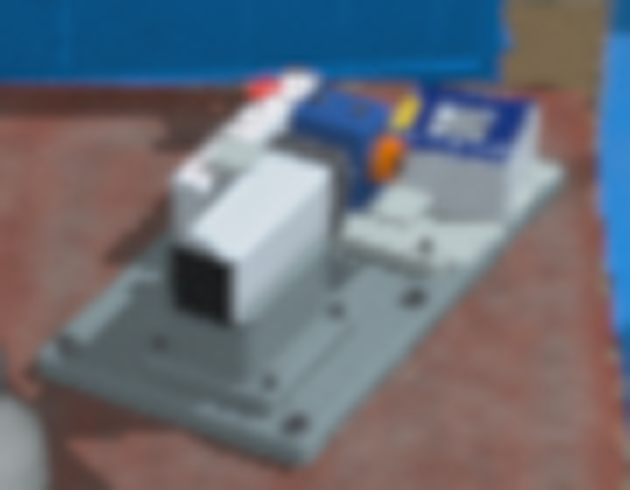

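The crops show the head, orange button, red flag and block with its yellow mark on the upper right side in the top view. Now I'll measure them.

```bash
cat > m.py <<'E'
from h import *
from scipy.optimize import least_squares
T=cv2.imread('pics/top0.png');S=cv2.imread('pics/side0.png')
def ref(im,p):
    up=cv2.cvtColor(im,cv2.COLOR_BGR2GRAY).astype(np.float32)
    q=np.array(p,np.float32).reshape(-1,1,2)
    return cv2.cornerSubPix(up.astype(np.uint8),q.copy(),(3,3),(-1,-1),(3,50,.01))[:,0]
tc=lambda p:np.array(p)/5+[380-.4,210-.4]
sc=lambda p:np.array(p)/7+[285-.43,150-.43]
# base top corners top view
st=np.array([[70,128,12],[70,-86,12],[-46,-86,12],[-46,128,12]])/1e3
pt=tc([[190,38],[618,287],[495,518],[60,266]]); 
ps=sc([[40,355],[300,447],[568,168]]); ss=np.array([[70,128,12],[-46,128,12],[-46,-86,12]])/1e3
print('subpix shift',(ref(T,pt)-pt).round(2).tolist(),(ref(S,ps)-ps).round(2).tolist())
def W(p,L): 
    c,s=np.cos(p[2]),np.sin(p[2]); L=np.atleast_2d(L); return np.c_[p[0]+c*L[:,0]-s*L[:,1],p[1]+s*L[:,0]+c*L[:,1],L[:,2]]
p0=[.4,-.35,-.47]
for nm,use in(('top',(1,0)),('side',(0,1)),('both',(1,1))):
    f=lambda p:np.r_[use[0]*(proj('top',W(p,st))-pt).ravel(),use[1]*(proj('side',W(p,ss))-ps).ravel()]
    r=least_squares(f,p0);print(nm,r.x.round(4),r.fun.round(1))
# colours
def comps(im,lo,hi,box):
    hsv=cv2.cvtColor(im,cv2.COLOR_BGR2HSV);m=cv2.inRange(hsv,lo,hi);k=np.zeros_like(m);x0,y0,x1,y1=box;k[y0:y1,x0:x1]=m[y0:y1,x0:x1]
    n,l,s,c=cv2.connectedComponentsWithStats(k)
    return [(s[i].tolist(),c[i].round(2).tolist()) for i in range(1,n) if s[i,4]>3]
if __name__=='__main__':
  for nm,lo,hi in(('blue',(105,100,60),(130,255,255)),('orange',(5,130,120),(18,255,255)),('yellow',(20,100,120),(35,255,255)),('red',(172,120,140),(180,255,255)),('red0',(0,150,150),(4,255,255))):
    print(nm,'T',comps(T,lo,hi,(380,210,515,320)),'S',comps(S,lo,hi,(285,155,375,225)))
E
python3 m.py
```

```text
subpix shift [[0.0, -0.0], [-1.12, 1.83], [-0.28, 0.27], [0.0, -0.0]] [[1.99, 2.24], [-2.32, -0.5], [-0.63, 0.61]]
top [ 0.4268 -0.3485 -0.509 ] [-0.6 -1.2  1.9 -0.4  0.1  1.2 -1.4  0.3 -0.  -0.   0.  -0.  -0.  -0. ]
side [ 0.4263 -0.3453 -0.5093] [-0.  -0.   0.  -0.  -0.   0.  -0.   0.  -0.9 -0.4  0.7  0.3  0.2 -0. ]
both [ 0.4266 -0.348  -0.5086] [-0.8 -1.1  1.6 -0.3 -0.1  1.2 -1.6  0.4 -0.9 -1.   0.6 -0.4  0.  -0.6]
blue T [([445, 261, 17, 18, 173], [452.77, 269.28]), ([465, 281, 26, 27, 278], [477.96, 295.6])] S [([370, 155, 5, 49, 54], [371.83, 178.02]), ([285, 159, 75, 21, 266], [336.11, 165.86])]
orange T [([444, 277, 6, 4, 16], [446.5, 278.5])] S [([338, 170, 4, 5, 16], [339.69, 172.06])]
yellow T [([476, 282, 10, 4, 21], [480.38, 283.57])] S [([342, 164, 2, 4, 7], [342.57, 165.71])]
red T [] S []
red0 T [] S []
```

```bash
cat > ov.py <<'E'
from m import *
import sys
def rect(x0,x1,y0,y1,z): return np.array([[x0,y0,z],[x1,y0,z],[x1,y1,z],[x0,y1,z]])/1e3
shapes=[rect(-46,70,-86,128,12),rect(-17,17,10,34,83),rect(-15,15,40,127,79),rect(52,66,-60,34,38),rect(-39,31,0,12,20),rect(25,33,-14,-6,20),rect(25,33,-44,-36,20)]
def draw(im,n,p,box,k,extra=[]):
    x0,y0,x1,y1=box
    a=cv2.resize(im[y0:y1,x0:x1],None,fx=k,fy=k,interpolation=cv2.INTER_CUBIC)
    for s,col in [(W(p,q),(0,255,0)) for q in shapes]+[(e,(0,255,255)) for e in extra]:
        u=((proj(n,s)-[x0,y0]+.5)*k-.5)
        cv2.polylines(a,[np.round(u).astype(np.int32)],True,col,1)
    return a
def both(p,f,T=T,S=S,extra=[]):
    a=draw(T,'top',p,(385,210,515,320),5,extra);b=draw(S,'side',p,(285,155,370,220),7,extra)
    h=max(len(a),len(b));pad=lambda q:cv2.copyMakeBorder(q,0,h-len(q),0,0,0)
    o=np.hstack([pad(a),pad(b)]); s=min(800/o.shape[1],600/o.shape[0]); 
    o=np.vstack([a,cv2.copyMakeBorder(b,0,0,0,a.shape[1]-b.shape[1],0)]) if 0 else o
    cv2.imwrite('pics/'+f,cv2.resize(o,None,fx=s,fy=s,interpolation=cv2.INTER_AREA))
E
python3 - <<'E'
from ov import *
p=[.4266,-.348,-.5086]
cv2.imwrite('pics/o1.png',draw(T,'top',p,(385,210,515,320),6))
print(proj('top',W(p,[[0,.022,.083]])))
# block blue top
hsv=cv2.cvtColor(T,cv2.COLOR_BGR2HSV);m=cv2.inRange(hsv,(105,90,60),(130,255,255));k=np.zeros_like(m);k[278:312,462:495]=m[278:312,462:495]
k=cv2.bitwise_or(k,cv2.morphologyEx(k,cv2.MORPH_CLOSE,np.ones((5,5))))
q=cv2.findNonZero(k)[:,0].astype(float);h=cv2.convexHull(q.astype(np.float32))[:,0]
w=onz('top',h,.038)[:,:2];r=cv2.minAreaRect((w*1000).astype(np.float32));print('block',r)
for z in (.079,.083): print('head',onz('top',[[452.77,269.28]],z))
E
```

```text
subpix shift [[0.0, -0.0], [-1.12, 1.83], [-0.28, 0.27], [0.0, -0.0]] [[1.99, 2.24], [-2.32, -0.5], [-0.63, 0.61]]
top [ 0.4268 -0.3485 -0.509 ] [-0.6 -1.2  1.9 -0.4  0.1  1.2 -1.4  0.3 -0.  -0.   0.  -0.  -0.  -0. ]
side [ 0.4263 -0.3453 -0.5093] [-0.  -0.   0.  -0.  -0.   0.  -0.   0.  -0.9 -0.4  0.7  0.3  0.2 -0. ]
both [ 0.4266 -0.348  -0.5086] [-0.8 -1.1  1.6 -0.3 -0.1  1.2 -1.6  0.4 -0.9 -1.   0.6 -0.4  0.  -0.6]
[[453.58902086 269.02230375]]
block ((387.80010986328125, -390.72515869140625), (45.876644134521484, 44.583160400390625), 73.66663360595703)
head [[ 0.43686356 -0.32826552  0.079     ]]
head [[ 0.436773   -0.32715922  0.083     ]]
```

View pics/o1.png

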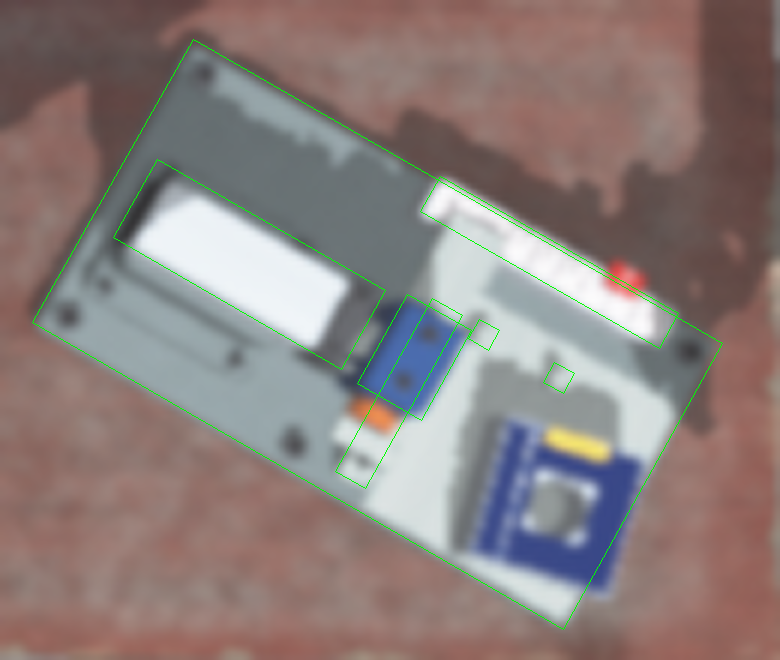

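The overlay matches the base, head and rail to about 1 px. The pose is roughly (0.4266, -0.348), yaw -29.1°. The block is at about (0.388, -0.391), turned 0.22 rad left, which fits the task text. I'll set up a move calculator and go above the block.

```bash
sed -i '/^print(.subpix/d; s/;print(nm,r.x.round(4),r.fun.round(1))//' m.py
cat > g.py <<'E'
import sys
from h import *
P=[.4266,-.348,np.radians(-29.1)]
def go(x,y,z,yaw,st=False):
    if st:
        c,s=np.cos(P[2]),np.sin(P[2]); x,y=P[0]+c*x-s*y,P[1]+s*x+c*y; yaw+=np.degrees(P[2])
    o=bot.get_obs(); A=R.from_euler('xyz',o['tcp_rot'],degrees=True); B=R.from_euler('xyz',[-90,0,yaw],degrees=True)
    print(o['time'],(A.inv().apply(np.array([x,y,z])-o['ee_pos'])).round(4),(A.inv()*B).as_rotvec().round(4))
def where():
    o=bot.get_obs();c,s=np.cos(P[2]),np.sin(P[2]);d=o['ee_pos']-[P[0],P[1],0]
    print('station',(c*d[0]+s*d[1]).round(4),(-s*d[0]+c*d[1]).round(4),d[2].round(4),'yaw',(o['tcp_rot'][2]-np.degrees(P[2])).round(2))
if __name__=='__main__':
    where()
    if len(sys.argv)>4: go(*map(float,sys.argv[1:5]),st=len(sys.argv)>5)
E
python3 g.py .388 -.391 .12 -106.3
```

```text
station -0.0917 -0.2189 0.2417 yaw -35.02
0.1 [-0.0285  0.1217  0.1784] [ 4.000e-04  7.363e-01 -1.100e-03]
```

```bash
python3 -m crank '-0.005 0.015 0.04 0 .12 0; -0.0285 0.1217 0.1784 0 0.7363 0;-0.0285 0.1217 0.1784 0 0.7363 0;-0.0285 0.1217 0.1784 0 0.7363 0;-0.0285 0.1217 0.1784 0 0.7363 0;-0.0285 0.1217 0.1784 0 0.7363 0;-0.0285 0.1217 0.1784 0 0.7363 0;-0.0285 0.1217 0.1784 0 0.7363 0' -0.4 20; python3 g.py .388 -.391 .06 -106.3
python3 - <<'E'
from h import *
a=snap('top','t1.png');b=snap('side','s1.png')
x=cv2.resize(a[200:330,370:520],None,fx=3.3,fy=3.3);y=cv2.resize(b[40:220,250:430],None,fx=2.38,fy=2.38)
h=max(len(x),len(y));f=lambda q:cv2.copyMakeBorder(q,0,h-len(q),0,0,0)
o=np.hstack([f(x),f(y)]);s=min(1,800/o.shape[1]);cv2.imwrite('pics/v1.png',cv2.resize(o,None,fx=s,fy=s))
print(bot.get_obs()['q'])
E
```

```text
time: 0.9
ee_pos: [0.3879, -0.3921, 0.1215]
tcp_rot: [-89.9, -0.0, -106.2]
wrist_force: [0.5, -0.9, -0.1]
opening: 0.0599
station -0.0124 -0.0573 0.1215 yaw -77.09
0.9 [-0.0011  0.0615 -0.0002] [-0.0009  0.0018  0.0007]
[-4.53312699e+01  4.41669238e+00 -3.85505240e+00  8.16402445e+01
 -6.58510595e-03  1.50954550e+02]
```

View pics/v1.png

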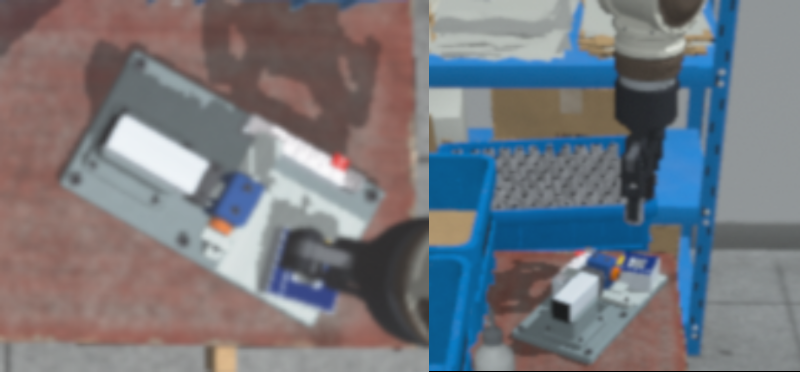

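The gripper is over the block as intended. The block is partly hidden under it at about (305,265) in the left panel. I'll descend.

```bash
python3 -m crank '-.001 .03 0 0 0 0;-.001 .06 0 0 0 0;-.001 .06 0 0 0 0;-.001 .075 0 0 0 0;-.001 .08 0 0 0 0;-.001 .08 0 0 0 0' -0.55 20; python3 g.py .388 -.391 .027 -106.3
```

```text
time: 1.6
ee_pos: [0.3883, -0.3905, 0.0407]
tcp_rot: [-90.0, 0.0, -106.3]
wrist_force: [-0.4, -0.1, 0.5]
opening: 0.0662
station -0.0128 -0.0557 0.0407 yaw -77.21
1.6 [ 0.0006  0.0137 -0.0002] [ 0.     -0.0001 -0.    ]
```

```bash
python3 -m crank '0 .007 0 0 0 0;0 .0137 0 0 0 0;0 .0137 0 0 0 0' && python3 -m crank '0 0 0 0 0 0;0 0 0 0 0 0;0 0 0 0 0 0;0 0 0 0 0 0;0 0 0 0 0 0;0 0 0 0 0 0' 1 30; python3 g.py 0 -.029 .038 0 s
```

```text
time: 1.9
ee_pos: [0.3879, -0.3921, 0.027]
tcp_rot: [-90.0, -0.2, -106.4]
wrist_force: [-4.8, -9.9, -3.9]
opening: 0.0661
time: 2.5
ee_pos: [0.3888, -0.3906, 0.0276]
tcp_rot: [-89.9, -0.0, -106.3]
wrist_force: [-0.3, -2.2, 6.1]
opening: 0.0494
station -0.0123 -0.0556 0.0276 yaw -77.19
2.5 [-0.0232 -0.0104  0.0179] [-5.0000e-04 -1.3473e+00  1.2000e-03]
```

```bash
python3 -m crank '0 -.008 0 0 0 0;0 -.0145 0 0 0 0;0 -.0145 0 0 -.14 0;0 -.0145 0 0 -.28 0;0 -.0145 0 0 -.42 0;-.005 -.0145 .004 0 -.56 0;-.01 -.0145 .008 0 -.7 0;-.015 -.0145 .012 0 -.84 0'; python3 g.py -.003 -.033 .042 0 s
```

```text
time: 3.3
ee_pos: [0.4043, -0.379, 0.0417]
tcp_rot: [-90.0, 0.0, -57.8]
wrist_force: [0.3, 0.4, -1.3]
opening: 0.0493
station -0.0043 -0.0379 0.0417 yaw -28.74
3.3 [-0.0012 -0.0003  0.005 ] [-2.000e-04 -5.017e-01 -2.000e-04]
```

```bash
python3 -m crank '0 0 .002 0 -.13 0;0 0 .003 0 -.26 0;-.001 0 .004 0 -.39 0;-.0012 0 .005 0 -.5 0;-.0012 0 .005 0 -.5 0'; python3 g.py -.003 -.033 .028 0 s;  python3 - <<'E'
from ov import *
a=snap('top','t2.png');b=snap('side','s2.png')
p=[.4266,-.348,-.508]
x=draw(a,'top',p,(400,225,510,315),4);y=draw(b,'side',p,(290,120,375,215),4)
h=max(len(x),len(y));f=lambda q:cv2.copyMakeBorder(q,0,h-len(q),0,0,0)
cv2.imwrite('pics/v2.png',np.hstack([f(x),f(y)]))
E
```

```text
time: 3.8
ee_pos: [0.4079, -0.3755, 0.0416]
tcp_rot: [-90.0, 0.0, -29.4]
wrist_force: [-0.2, 0.2, -0.7]
opening: 0.0498
station -0.003 -0.0331 0.0416 yaw -0.32
3.8 [0.     0.0136 0.0001] [-0.0002 -0.0056 -0.0001]
```

View pics/v2.png

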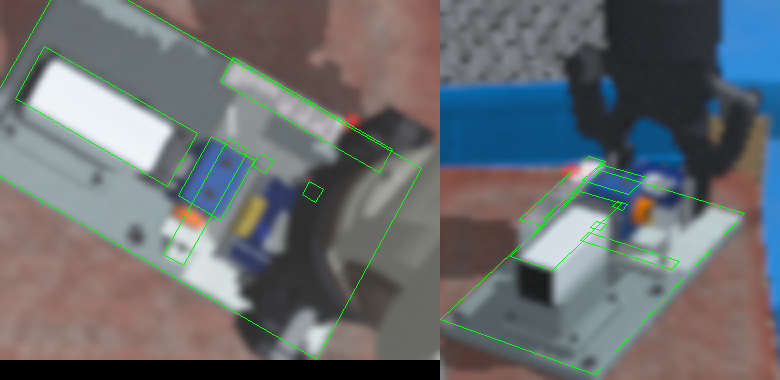

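The yellow mark now faces the fence (top panel, about (250,215)) and the block is clear of it. I'll lower the block and slide it in.

```bash
python3 -m crank '0 .007 0 0 -.005 0;0 .0135 0 0 -.005 0;0 .0135 0 0 -.005 0;0 .0135 .003 0 -.005 0;0 .0135 .005 0 -.005 0;0 .0135 .005 0 -.005 0' - 25; python3 g.py; for i in 1 2 3; do echo; done; python3 -m crank '0 0 .001 0 0 0;0 0 .001 0 0 0';python3 g.py;  python3 -m crank '0 0 .001 0 0 0;0 0 .001 0 0 0';python3 g.py
```

```text
time: 4.5
ee_pos: [0.4103, -0.3708, 0.0274]
tcp_rot: [-90.0, 0.0, -29.2]
wrist_force: [0.2, 0.5, -1.6]
opening: 0.0493
station -0.0032 -0.0278 0.0274 yaw -0.14



time: 4.7
ee_pos: [0.4107, -0.3701, 0.0275]
tcp_rot: [-90.0, 0.0, -29.2]
wrist_force: [-0.0, -0.8, -0.3]
opening: 0.049
station -0.0031 -0.0271 0.0275 yaw -0.13
time: 4.9
ee_pos: [0.4113, -0.3694, 0.0278]
tcp_rot: [-90.0, 0.0, -29.2]
wrist_force: [0.0, 0.0, -0.9]
opening: 0.0492
station -0.003 -0.0262 0.0278 yaw -0.14
```

```bash
for i in 1 2 3 4; do python3 -m crank '0 0 .001 0 0 0;0 0 .001 0 0 0' | grep -E 'time|force|opening';python3 g.py; done
```

```text
time: 5.1
wrist_force: [-3.4, -3.7, -1.7]
opening: 0.0494
station -0.003 -0.0259 0.0279 yaw -0.16
time: 5.3
wrist_force: [-5.9, -9.8, -1.9]
opening: 0.0497
station -0.003 -0.0258 0.028 yaw -0.19
time: 5.5
wrist_force: [-8.1, -13.0, -1.7]
opening: 0.0495
station -0.003 -0.0257 0.0281 yaw -0.22
time: 5.7
wrist_force: [-10.3, -16.1, -2.3]
opening: 0.0491
station -0.0029 -0.0254 0.0282 yaw -0.25
```

Fence contact is at y ≈ -25.9 with 19 N along station -y. I'll ease off a little and push along +x to the pins.

```bash
python3 -m crank '0.001 0 -.002 0 0 0;0.002 0 -.002 0 0 0;.002 0 -.002 0 0 0' | grep -E 'time|force|opening';python3 g.py; for i in 1 2 3 4; do python3 -m crank '.001 0 0 0 0 0;.001 0 0 0 0 0' | grep -E 'time|force|opening';python3 g.py; done
```

```text
time: 6.0
wrist_force: [-7.9, -5.8, -0.3]
opening: 0.0491
station -0.0018 -0.0256 0.0277 yaw -0.2
time: 6.2
wrist_force: [-8.9, -5.5, -0.6]
opening: 0.0495
station -0.0011 -0.0256 0.0276 yaw -0.19
time: 6.4
wrist_force: [-10.4, -5.6, 0.9]
opening: 0.0494
station -0.0003 -0.0256 0.0276 yaw -0.19
time: 6.6
wrist_force: [-10.4, -4.8, -0.3]
opening: 0.0492
station 0.0007 -0.0256 0.0276 yaw -0.19
time: 6.8
wrist_force: [-14.0, -3.3, 3.7]
opening: 0.0493
station 0.001 -0.0256 0.0276 yaw -0.19
```

```bash
for i in 1 2 3; do python3 -m crank '.001 0 0 0 0 0;.001 0 0 0 0 0' | grep -E 'force|opening';python3 g.py; done
```

```text
wrist_force: [-18.6, -0.5, 5.9]
opening: 0.0494
station 0.0011 -0.0257 0.0276 yaw -0.2
wrist_force: [-23.2, 1.5, 9.0]
opening: 0.0494
station 0.0012 -0.0257 0.0275 yaw -0.21
wrist_force: [-27.8, 4.1, 12.8]
opening: 0.0495
station 0.0014 -0.0256 0.0276 yaw -0.21
```

```bash
python3 -m crank '-.002 0 0 0 0 0;-.0035 0 -.001 0 0 0;-.0035 0 -.001 0 0 0';python3 g.py; python3 -m crank '0 0 0 0 0 0;0 0 0 0 0 0;0 0 0 0 0 0' -.41;python3 -m crank '0 -.01 0 0 0 0;0 -.03 0 0 0 0;0 -.06 0 0 0 0;0 -.1 0 0 0 0;0 -.13 -.03 0 0 0;0 -.15 -.08 0 0 0;0 -.15 -.12 0 0 0;0 -.15 -.12 0 0 0';python3 g.py;  python3 - <<'E'
from ov import *
a=snap('top','t3.png');b=snap('side','s3.png')
p=[.4266,-.348,-.508]; shapes.append(rect(-25,25,-50,0,38))
x=draw(a,'top',p,(430,235,510,315),5);y=draw(b,'side',p,(300,145,375,205),5)
h=max(len(x),len(y));f=lambda q:cv2.copyMakeBorder(q,0,h-len(q),0,0,0)
cv2.imwrite('pics/v3.png',np.hstack([f(x),f(y)]))
E
```

```text
time: 7.7
ee_pos: [0.415, -0.371, 0.0275]
tcp_rot: [-90.0, 0.2, -29.3]
wrist_force: [-8.2, -0.9, 1.3]
opening: 0.0492
station 0.001 -0.0257 0.0275 yaw -0.17
time: 8.0
ee_pos: [0.4169, -0.3714, 0.0281]
tcp_rot: [-90.0, -0.0, -29.2]
wrist_force: [0.0, -0.3, 0.5]
opening: 0.0602
time: 8.8
ee_pos: [0.3559, -0.4798, 0.1793]
tcp_rot: [-90.1, -0.1, -29.5]
wrist_force: [-0.5, 0.3, -0.2]
opening: 0.0601
station 0.0023 -0.1496 0.1793 yaw -0.36
```

View pics/v3.png

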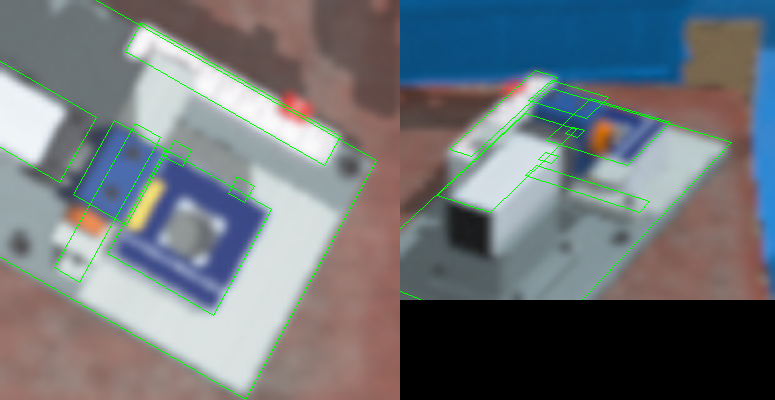

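The block sits on the predicted home outline in the top view. Yellow is on the fence side at about (150,205) and the corners match within a pixel. Now I'll locate the flag relative to the seated block, which is at nearly the same height.

```bash
cat > fl.py <<'E'
from m import *
def st(w,p=(.4266,-.348,np.radians(-29.1))):
    c,s=np.cos(p[2]),np.sin(p[2]);d=np.atleast_2d(w)-[p[0],p[1],0]
    return np.c_[c*d[:,0]+s*d[:,1],-s*d[:,0]+c*d[:,1],d[:,2]]*1e3
if __name__=='__main__':
  a=np.mean([vision.camera('top').astype(float) for _ in range(6)],0)[:,:,::-1]; b=np.mean([vision.camera('side').astype(float) for _ in range(6)],0)[:,:,::-1]
  np.savez('avg.npz',a=a,b=b)
  red=lambda im:im[:,:,2]-np.maximum(im[:,:,0],im[:,:,1])
  np.set_printoptions(linewidth=200)
  print('top red\n',red(a)[250:264,480:500].astype(int)); print('G\n',a[250:264,480:500,1].astype(int))
  print('side red\n',red(b)[158:170,314:330].astype(int));print('G\n',b[158:170,314:330,1].astype(int))
  # block top
  hsv=cv2.cvtColor(a.astype(np.uint8),cv2.COLOR_BGR2HSV);print('H\n',(a[:,:,0]-a[:,:,2])[262:304,444:492:1][::3,::2].astype(int))
E
python3 fl.py
```

```text
top red
 [[ 13  15  14  14  15  16  17  18  18  20  23  24  23  21  21  23  23  22  19  18]
 [  6  10  12  13  13  14  15  16  17  18  21  23  23  23  23  24  26  25  22  20]
 [  0   2   6  10  13  15  18  25  25  19  17  20  23  24  25  26  28  28  26  23]
 [ -1  -1   0   4  11  18  36  62  60  35  20  20  23  24  25  26  28  30  28  24]
 [  0   0   0   0   5  17  62 113 111  71  43  33  28  25  25  26  28  30  28  24]
 [  0   0   0   0   0  18  79 138 128  98  82  70  47  30  25  26  28  29  28  26]
 [  0   0   0   0   2  30  98 136 122 107 114 116  72  35  25  27  28  30  30  29]
 [  0   0   0   0   2  29  82 116 113 116 133 123  71  32  23  24  28  31  31  30]
 [ -1  -1   0  -1   1   7  32  66  88 111 119  87  38  17  17  21  25  29  30  30]
 [ -6  -3  -1   0   0   1   4  14  32  61  67  43  12   3   8  12  18  23  27  28]
 [-13  -7  -3  -1   0  -1   0   1   4  12  17  10   2   0   0   2   8  14  22  26]
 [-14 -14 -12  -5  -3  -2  -1   0   0   1   2   1   0   0  -1  -1  -1   4  16  24]
 [-16 -15 -14 -12 -11  -5  -2  -1  -1  -1   0   0   0   0   0  -1  -3  -4   7  17]
 [-17 -17 -1
[... 4078 characters left out ...]
 74   64   62   61   42   23   25   60   76   75   47   13    6    6    7    6    7]
 [  10   10   11    6    7   12   18   36   58   73   71   56   59   68   74   75   57   20    6    6    7    7    7    9]
 [  16   13    6    6    6    7    7    9   12   25   45   66   75   66   56   52   23    7    7    6    6    6    7    5]
 [  -9    8   10    7    6    7    7    6    6    6   11   15   30   55   62   27    7    6    7    7    6    7    8  -20]
 [ -30  -28  -19    1   10   10    7    6    6    7    6    6    8   10   11    7    6    7    6    6    7    9  -15  -35]
 [ -29  -35  -37  -35  -30  -14    6   11    7    6    6    7    6    7    6    6    6    7    6    7   11   -9  -35  -31]]
```

```bash
cat > f2.py <<'E'
from fl import *
d=np.load('avg.npz');a=d['a'];b=d['b']
D=a[:,:,0]-a[:,:,2]
E=[]
for r in range(276,299):
    row=D[r]; c=max(i for i in range(455,492) if row[i]>41); E.append((c+(row[c]-41)/(row[c]-row[c+1]),r))
s=st(onz('top',E,.038)); print('edge -y', s[:,:2].round(1).tolist())
k=a[:,:,2]-np.maximum(a[:,:,0],a[:,:,1]);w=np.zeros_like(k);w[252:261,485:493]=np.clip(k[252:261,485:493]-30,0,None)
yy,xx=np.mgrid[:480,:640];cr=[(w*xx).sum()/w.sum(),(w*yy).sum()/w.sum()];print('red cen',cr)
print('flag top',st(onz('top',[cr,[488.8,256]],.040)).round(1))
# rail outline: bright G along rail axis in top view (z38): profile along station y at x=60
al=np.arange(-75,45,1.5); 
p=np.array([.4266,-.348,np.radians(-29.1)])
for x in (56,58,60,62):
    uv=proj('top',W(p,np.c_[np.full(len(al),x),al,np.full(len(al),40)]/1e3)).astype(np.float32)
    g=cv2.remap(a.astype(np.float32),uv[:,0].reshape(1,-1),uv[:,1].reshape(1,-1),cv2.INTER_CUBIC)[0]
    print(x,[(y,int(q[1]),int(q[2]-q[1])) for y,q in zip(al,g) if y<-15 or y>28])
E
python3 f2.py
```

```text
Traceback (most recent call last):
  File "f2.py", line 6, in <module>
    row=D[r]; c=max(i for i in range(455,492) if row[i]>41); E.append((c+(row[c]-41)/(row[c]-row[c+1]),r))
                ~~~^^^^^^^^^^^^^^^^^^^^^^^^^^^^^^^^^^^^^^^^
ValueError: max() iterable argument is empty
```

```bash
sed -i 's/range(276,299)/range(276,296)/' f2.py; python3 f2.py
```

```text
edge -y [[23.8, -46.0], [23.1, -48.8], [21.1, -49.5], [18.8, -49.7], [16.5, -49.7], [14.2, -49.8], [11.7, -49.7], [9.1, -49.4], [6.8, -49.5], [4.5, -49.5], [2.1, -49.5], [-0.3, -49.5], [-2.6, -49.6], [-5.0, -49.6], [-7.2, -49.8], [-9.7, -49.6], [-12.3, -49.2], [-14.9, -48.9], [-17.1, -49.1], [-19.4, -49.3]]
red cen [np.float64(488.6980032065296), np.float64(256.1305203323131)]
flag top [[ 66.5 -37.9  40. ]
 [ 66.9 -38.   40. ]]
56 [(np.float64(-75.0), 133, 0), (np.float64(-73.5), 123, -3), (np.float64(-72.0), 99, -2), (np.float64(-70.5), 82, 0), (np.float64(-69.0), 78, 0), (np.float64(-67.5), 85, 0), (np.float64(-66.0), 94, -2), (np.float64(-64.5), 115, -7), (np.float64(-63.0), 139, -10), (np.float64(-61.5), 161, -10), (np.float64(-60.0), 199, -7), (np.float64(-58.5), 225, -2), (np.float64(-57.0), 232, 0), (np.float64(-55.5), 237, 1), (np.float64(-54.0), 243, 1), (np.float64(-52.5), 248, 1), (np.float64(-51.0), 249, 0), (np.float64(-49.5), 249, 0), (np.float64(-48.0), 245, 1), (np.float64(-46.5), 241, 1), (np.float64(-45.0), 241, 0), (np.float64(-43.5), 245, 1), (np.float64(-42.0), 2
[... 4611 characters left out ...]
7), (np.float64(-34.5), 144, 85), (np.float64(-33.0), 158, 65), (np.float64(-31.5), 191, 32), (np.float64(-30.0), 219, 10), (np.float64(-28.5), 238, 0), (np.float64(-27.0), 238, 2), (np.float64(-25.5), 238, 2), (np.float64(-24.0), 242, 1), (np.float64(-22.5), 240, 1), (np.float64(-21.0), 232, 1), (np.float64(-19.5), 232, 1), (np.float64(-18.0), 232, 1), (np.float64(-16.5), 230, 1), (np.float64(28.5), 242, 1), (np.float64(30.0), 247, 0), (np.float64(31.5), 244, 0), (np.float64(33.0), 212, -1), (np.float64(34.5), 168, -2), (np.float64(36.0), 128, -2), (np.float64(37.5), 106, -1), (np.float64(39.0), 105, -2), (np.float64(40.5), 105, -3), (np.float64(42.0), 105, -4), (np.float64(43.5), 104, -4)]
```

Run:
```python
from fl import *
d=np.load('avg.npz');b=d['b']
k=b[:,:,2]-np.maximum(b[:,:,0],b[:,:,1]);w=np.zeros_like(k);w[160:165,318:326]=np.clip(k[160:165,318:326]-42,0,None)
yy,xx=np.mgrid[:480,:640];cs=[(w*xx).sum()/w.sum(),(w*yy).sum()/w.sum()];print(cs)
P,e=tri('top',[[488.7,256.1]],'side',[cs]);print('tri',st(P).round(1),e)
# check tri bias with block bore/yellow: head top centroids skip; side ray of flag at z=40
print(st(onz('side',[cs],.04)).round(1))
# side bias: block corner (x=-25,y=-50,z=38) etc predicted
print(proj('side',W((.4266,-.348,np.radians(-29.1)),[[-.025,-.05,.038],[.025,-.05,.038],[-.025,0,.038],[.06,-.038,.04],[-.046,-.086,.012],[-.025,0.,.083]])).round(1))
```

```text
[np.float64(321.9127142287764), np.float64(162.4388202471104)]
tri [[ 68.  -38.6  36.3]] 0.0014778275951775309
[[ 65.6 -33.   40. ]]
[[353.6 168.9]
 [337.6 164.1]
 [345.1 177.6]
 [324.6 162.2]
 [365.7 173. ]
 [345.7 163. ]]
```

```bash
python3 g.py 0 .022 .14 0 s
```

```text
station 0.0023 -0.1451 0.1779 yaw -0.12
9.5 [-0.0027  0.0379  0.1671] [ 0.     -0.0021  0.0001]
```

The flag line is at y ≈ -38 mm in the station frame. The rail ends read 34.6/-60.8 and the block edge -49.6, so the frame is good to about 0.6 mm and the required pull is about 42 mm. Next I'll go above the head.

```bash
python3 -m crank '-.001 0 .04 0 0 0;-.0027 0 .08 0 0 0;-.0027 .01 .12 0 0 0;-.0027 .02 .16 0 0 0;-.0027 .038 .167 0 0 0;-.0027 .038 .167 0 0 0;-.0027 .038 .167 0 0 0' -.46 25; python3 g.py -.0005 .022 .06 0 s
```

```text
time: 10.2
ee_pos: [0.4369, -0.3291, 0.1401]
tcp_rot: [-90.0, 0.0, -29.2]
wrist_force: [-0.6, -0.1, -0.5]
opening: 0.0619
station -0.0001 0.0215 0.1401 yaw -0.12
10.2 [-0.0003  0.0801  0.0005] [ 0.0002 -0.0021 -0.0004]
```

```bash
python3 -m crank '0 .03 0 0 0 0;0 .05 0 0 0 0;0 .06 0 0 0 0;0 .07 0 0 0 0;0 .08 0 0 0 0;0 .08 0 0 0 0;0 .08 0 0 0 0'; python3 g.py -.0005 .022 .06 0 s; python3 -m crank '0 0 0 0 0 0;0 0 0 0 0 0;0 0 0 0 0 0;0 0 0 0 0 0;0 0 0 0 0 0;0 0 0 0 0 0;0 0 0 0 0 0' 1 25; python3 g.py
```

```text
time: 10.9
ee_pos: [0.4372, -0.3292, 0.0603]
tcp_rot: [-90.0, -0.0, -29.2]
wrist_force: [-0.4, 0.3, -0.0]
opening: 0.0622
station 0.0001 0.0216 0.0603 yaw -0.14
10.9 [-0.0006  0.0003  0.0004] [ 0.     -0.0025  0.0003]
time: 11.6
ee_pos: [0.4368, -0.3288, 0.0608]
tcp_rot: [-90.0, 0.0, -29.2]
wrist_force: [-3.4, 2.6, 5.6]
opening: 0.0359
station -0.0004 0.0217 0.0608 yaw -0.13
```

The opening is 36 mm on the 42 mm head and button, so the button is fully in. I'll pull the arm out.

```bash
python3 -m crank '0 0 -.006 0 0 0;0 0 -.013 0 0 0;0 0 -.020 0 0 0;0 0 -.027 0 0 0;0 0 -.034 0 0 0;0 0 -.04 0 0 0;0 0 -.042 0 0 0;0 0 -.042 0 0 0'; python3 g.py
python3 - <<'E'
from ov import *
from fl import st
fs=[vision.camera('top') for _ in range(4)];a=np.mean(fs,0)[:,:,::-1]; b=vision.camera('side')[:,:,::-1]
np.save('a2.npy',a); p=[.4266,-.348,np.radians(-29.1)]
shapes[:]=[rect(-46,70,-86,128,12),rect(52,66,-60,34,38),rect(-32,57,-38,-16,45),rect(-25,25,-50,0,38)]
cv2.imwrite('pics/v4.png',np.hstack([cv2.resize(a[235:315,430:510].astype(np.uint8),None,fx=5,fy=5,interpolation=2),draw(a.astype(np.uint8),'top',p,(430,235,510,315),5)]))
E
python3 g.py
```

```text
time: 12.4
ee_pos: [0.4167, -0.3653, 0.0608]
tcp_rot: [-89.9, -0.0, -29.2]
wrist_force: [-0.0, 4.7, 6.2]
opening: 0.0359
station -0.0002 -0.0199 0.0608 yaw -0.12
station -0.0002 -0.0196 0.0608 yaw -0.1
```

View pics/v4.png

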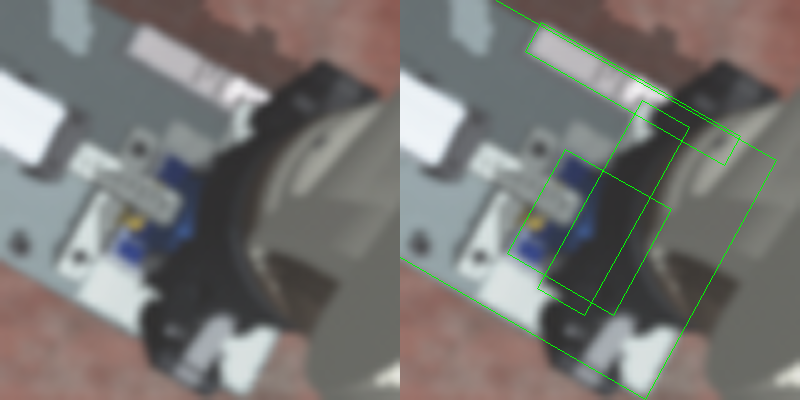

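View side.

The arm is out and the gripper holds the head. The flag is hidden by the gripper in the top view, so I'll look at the side view.

```bash
python3 - <<'E'
from ov import *
b=np.mean([vision.camera('side') for _ in range(4)],0)[:,:,::-1].astype(np.uint8); p=[.4266,-.348,np.radians(-29.1)]
shapes[:]=[rect(52,66,-60,34,38),rect(-32,57,-37.5,-15.5,45),rect(52,70,-38,-38,40)]
B=(300,145,365,205)
x0,y0,x1,y1=B
cv2.imwrite('pics/v5.png',np.hstack([cv2.resize(b[y0:y1,x0:x1],None,fx=6,fy=6,interpolation=2),draw(b,'side',p,B,6)]))
E
python3 g.py
```

```text
station -0.0003 -0.0196 0.0608 yaw -0.1
```

View pics/v5.png

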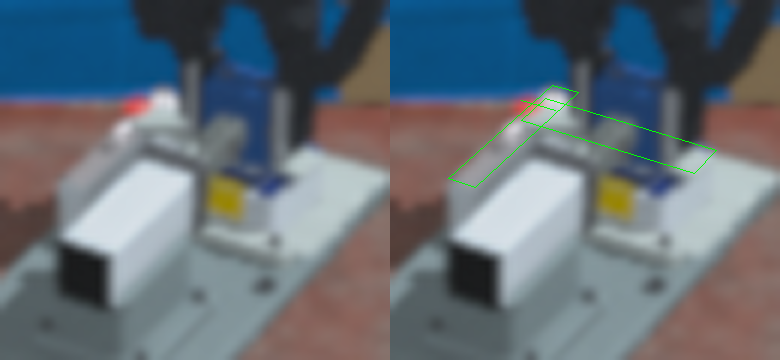

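The side view shows the head gripped with the red flag just beyond the blade end, at about (135,103). The block is seated with yellow at the fence. Measured travel is 41.3 mm, so I'll pull 0.8 mm more and settle.

```bash
python3 -m crank '0 0 -.0008 0 0 0;0 0 -.0008 0 0 0;0 0 -.0008 0 0 0;0 0 -.0008 0 0 0;0 0 -.0008 0 0 0;0 0 -.0008 0 0 0'; python3 g.py
python3 - <<'E'
from h import *
for n in('top','side'):snap(n,'end_'+n+'.png')
a=cv2.imread('pics/end_side.png');b=cv2.imread('pics/side0.png');print([round(float(np.abs(a[y0:y1,x0:x1].astype(int)-b[y0:y1,x0:x1]).mean()),2) for x0,y0,x1,y1 in [(270,200,385,330),(170,280,370,420)]])
o=bot.get_obs();print(o['time'],o['opening'],o['qd'].round(2))
E
```

```text
time: 13.45
ee_pos: [0.4164, -0.3657, 0.0607]
tcp_rot: [-89.9, 0.0, -29.2]
wrist_force: [0.3, 4.5, 5.1]
opening: 0.0358
station -0.0003 -0.0204 0.0607 yaw -0.1
[7.96, 4.68]
13.55 0.03569110061382259 [ 0.08 -0.   -0.05  0.1   0.01  0.12]
```

```bash
python3 -c "
from workcell import bot
print(bot.job_done())"; python3 g.py
```

```text
the job is handed in; nothing more can be done
None
the job is handed in; nothing more can be done
```

I turned the block a quarter turn to the left, slid it home and let go. I then squeezed the gauge head with its button, pulled the arm out, and handed the job in at about 13.6 s while still holding it. The hand-in gives no verdict, so I don't know how it was judged.

**Block:** It touched the fence with about 19 N and then the pins with about 28 N before I released it. In the top picture its outline matched the home position to about 1 px (2 mm), and its far edge measured y = -49.6 mm against the ideal -50. With the arm out, the side picture still showed the yellow face at the fence.

**Button:** The grip is set at 25 N. The finger opening is 35.7 mm, less than the 37 mm expected with the button fully in, so it is pressed.

**Blade at the flag:** The flag line measured y ≈ -38.0 mm from the top camera. The gripper moved 42.1 mm from the parked position, which puts the blade edge at about -38.1 mm. The arm was at rest, with only about 5 N of spring pull.

**Checks that disagreed or were weak:**
- **Flag position:** Using both cameras together, the flag came out at y = -38.6 mm and 36 mm high, not 40 mm. The side camera alone, at 40 mm height, gave about -33 mm. I trusted the top camera because the rail ends and the seated block agreed with it to within about 1 mm.
- **Final look at the blade:** The gripper hides the flag and the blade's front edge from above, so the final alignment rests on the measured travel, not on seeing the edge at the line.
- **Other objects:** I planned the moves to stay clear of them and felt no unexpected contact. I only compared the first and last side pictures numerically. They differed (mean grey-level change of 8 and 5 in two areas), which I put down to shadows.

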